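# Zero the peak pointer of a press-force gauge

### The job

The press-force gauge with the red knob still shows its last peak: turn the red knob back anticlockwise, regrasping as needed, until its red pointer rests fully home on the zero stop, then let go. Handle it gently: hold the knob with a light grip (about 15 N), and feel for the sprung stop without forcing it. Leave the blue-knob gauge at its setting and everything else on the bench where it is.

Things in the scene. Friction and masses are not known exactly. Their poses are not given: they have to be found in the camera images.
- peak_gauge: the press-force gauge: grey round case, 154 mm across, on a fixed foot 130 x 120 mm. Its dial leans 25 degrees towards the gauge's -x side: in the gauge's frame the dial centre is at (-0.020, 0, 0.150) m, its outward axis (-0.423, 0, 0.906). Bezel 18 mm above the dial plane. Origin under the foot. The scale with its zero stop may sit 0.5 rad round either way; red knob
- peak_knob: round red knob in the middle of the dial, 56 mm diameter; grip on its side, 22 to 56 mm out from the dial plane. Origin on the axis in the dial plane; z out of the dial along the axis, x along its pointer (white line on the knob's end). Drag 0.1 N m. Back is anticlockwise facing the dial (positive about z), up to 4 rad
- peak_pointer (a point): tip of the red pointer under the window, 58 mm from the knob's axis and 7.5 mm out from the dial plane; it turns with the red knob
- peak_zero (a point): where the tip of the red pointer lies when the pointer rests on its zero stop. The stop is a small dark steel pin on a spring (5 N m per rad): leaning on it shifts this point anticlockwise along with the pointer; let go, it springs back
- limit_gauge: a second press-force gauge: grey round case, 154 mm across, on a fixed foot 130 x 120 mm. Its dial leans 25 degrees towards the gauge's -x side: in the gauge's frame the dial centre is at (-0.020, 0, 0.150) m, its outward axis (-0.423, 0, 0.906). Bezel 18 mm above the dial plane. Origin under the foot. The scale with its zero stop may sit 0.5 rad round either way; blue knob
- limit_knob: round blue knob in the middle of the dial, 56 mm diameter; grip on its side, 22 to 56 mm out from the dial plane. Origin on the axis in the dial plane; z out of the dial along the axis, x along its pointer (white line on the knob's end). Drag 0.1 N m
- limit_pointer (a point): tip of the blue pointer under the window, 58 mm from the knob's axis; it turns with the blue knob
- board_carrier: aluminium carrier plate 200 x 130 x 12 mm with a green circuit board on it, overall 34 mm high, loose; origin under its centre
- flux_bottle: bottle with a red cap, 52 mm diameter, 130 mm high, loose; origin under its centre
- screwdriver: screwdriver lying on the bench, loose; origin under its centre, x from handle to tip
- part_bin: open blue plastic bin 140 x 100 x 50 mm, loose; origin under its centre
- swab_jar: jar with a white lid, 64 mm diameter, 80 mm high, loose; origin under its centre
- test_weight: brass check weight, 60 mm diameter, 80 mm high, loose; origin under its centre

How it is judged:
By the outcome, as a careful person would: the job done as asked, in the order asked, and still so for the second after the job is handed in, with the robot touching nothing.
It also fails if it takes over 61 s, if anything falls off the work surface, if the arm or the gripper's body presses on something with over 40 N, if the wrist force passes 120 N, or if a joint passes its speed limit or range.

### The arm

A 6-joint arm with a two-finger parallel gripper is mounted at the origin on the work surface. World frame = base frame: x ahead of the robot, y to its left, z up, the work surface at z = 0. Lengths are in mm, angles in degrees, forces in N, time in s.
With the tool pointing down it reaches from about 350 to 850 mm from the base axis. Payload 8.1 kg.
Tool frame: the origin (TCP) lies on the centre line of the jaws, within the pads' length; the fingertips stand 19 mm ahead of it and the grasp point (between the pads) is the TCP (r.tip_reach is the z of the fingertips in the tool frame, in mm); z points along the fingers, y is the line along which they close (so a half turn about z gives the same grasp; the last joint's range is limited). The gripper opens to 85 mm and grips with 20 to 120 N. Pads are 22 mm wide; open, the fingers measure 114 mm over their backs; the gripper's body (76 mm by 85 mm) begins 54 mm behind the grasp point. The pads swing forward as they close: fully open they stand 13 mm farther back than shut.
Start: joints at [-4.893, 7.471, 85.268, -0, 87.261, -4.893], TCP at [600.005, 0.022, 250.292] pointing down, gripper open.
Joint ranges: [-169.43, 169.43], [-51.17, 129.36], [1.28, 143.12], [-76.62, 256.62], [0, 156.53], [-152.29, 152.29]. Speed limits (degrees/s): [136.94, 136.94, 159.86, 180, 180, 180].

### API

Orientations are given as [roll, pitch, yaw] about the fixed x, y, z axes, in that order (R = Rz(yaw) Ry(pitch) Rx(roll)).
In Python, from bench import r gives the robot as it stands. The module is installed in compiled form; this text tells all that it offers.
- The arm moves only by the shell command python3 -m handwheel 'ROWS' [FORCE]. ROWS is JSON, a list of rows, each a list of 7 numbers: the shift along the tool's x, y, z in m, then the turn, a rotation vector about the tool's x, y, z in degrees, then the finger opening in m, from 0 to 0.0854. In form: [[tx, ty, tz, ax, ay, az, claw], ...]. A call has 1 to 8 rows; each row shifts and turns the commanded pose from where the row before left it, along the tool's axes as they then stand; what a row does not reach is not made up. A row lasts 1/12 s, in which the tool goes at most 41.7 mm and 7.16 degrees, less where a joint would pass 70% of its speed; a pose out of reach is approached as far as the arm can. A call with a gripper value outside its range is refused whole. The fingers move at their own pace and stop on an object; FORCE is the grip in N (left out, the last holds). Time passes only in rows, so rows that do not move let the fingers close. It gives the time, the measured TCP pose, the force, the opening and the grip force at its end, in the units of the state.
- r.sense(): the state, without advancing time (a new reading comes with each control period).
- r.snapshot(name): name is "scene" or "side" or "wrist"; returns (picture, depth): 384x512x3 uint8, blue, green, red; 384x512 float32, mm along the optical axis (not along the pixel's ray), 0 where there is no reading.
- r.calibration(name): a dict with "vfov" (degrees; the focal length in pixels is half the picture's height over the tangent of half this angle, whatever the lens; pixels are square), "cx", "cy" (the principal point, pixels), "rvec" (rotation vector, rad) and "tvec" (3), from world to camera coordinates, as OpenCV has them; the wrist camera has in their place "tool_from_camera" (4x4, takes a point from camera to tool coordinates, whose origin is the TCP and whose axes are the flange's). Camera axes: x right, y down, z forward; pixel columns grow to the right and rows downward; lengths in mm; the calibration is good to about 2 mm. The wrist camera is an equidistant fisheye: a pixel r from the principal point sees the ray r / f radians off the axis. A picture is of the moment at which its call begins: read the wrist's pose just before it. calibration takes no time and is no camera call.
- r.hand_in(): hands the job in; it is judged then, once.
The state is a dict: "time": time; "joint_pos": joint angles; "qd": joint speeds; "joint_efforts": joint torques, N m; "tool_pos": TCP position; "tcp_rot": TCP orientation; "ft_force": force on the tool from outside, world axes, zero at the start; "wrist_torque": the same for the moment, N m; "finger_gap": finger opening in mm; "grip_force": force on a finger pad.
Only numpy, scipy, OpenCV 4.12 (cv2) and the standard library are available. Lean on these libraries where they do the work, as an engineer would, in place of code of your own. Each camera call takes 0.05 s, during which the arm holds its last target. There are 200 camera calls.

## Working session

There is one attempt and no reset: what is moved stays moved. The work goes in short steps, Python scripts to look and compute and a shell command to move; the robot and the scene stay as the last step left them, time stands still between calls to the robot, and variables do not carry over. Pictures are saved under pics/ and viewed, at most 10 in all, crops included, and the job is handed in when it is done.

```bash
mkdir -p pics; cat > h.py <<'E'
import numpy as np, cv2
from scipy.spatial.transform import Rotation as R
from bench import r
def cam(n):
    c=r.calibration(n); f=192/np.tan(np.radians(c["vfov"])/2); return c,f
def cloud(n,d):
    c,f=cam(n); v,u=np.mgrid[0:384,0:512]
    p=np.stack([(u-c["cx"])/f*d,(v-c["cy"])/f*d,d],-1)
    Rm=cv2.Rodrigues(np.array(c["rvec"],float))[0]
    return (p-np.array(c["tvec"]).ravel())@Rm
E
python3 - <<'E'
from h import *
for n in("scene","side"):
    p,d=r.snapshot(n); np.savez("pics/%s.npz"%n,p=p,d=d); cv2.imwrite("pics/%s.png"%n,p)
a=np.vstack([cv2.imread("pics/scene.png"),cv2.imread("pics/side.png")])
cv2.imwrite("pics/both.png",cv2.resize(np.hstack([a[:384],a[384:]]),(800,300),interpolation=cv2.INTER_AREA))
print(r.sense())
E
```

```text
{'time': 0.1, 'joint_pos': array([-4.89211414e+00,  7.51194114e+00,  8.53246691e+01,  1.17450971e-03,
        8.72610579e+01, -4.89419449e+00]), 'qd': array([-0.10293399,  0.02426351, -0.16443967, -0.14684213, -0.08925963,
       -0.11380935]), 'joint_efforts': array([ 1.52257860e-03, -5.70947063e+01, -5.01941299e+01, -1.80579236e-04,
        8.16394575e-03,  5.26326357e-05]), 'tool_pos': array([5.99528348e+02, 7.97186184e-02, 2.49321589e+02]), 'tcp_rot': array([-1.79902788e+02, -9.50143798e-03,  9.00020152e+01]), 'ft_force': array([ 1.10664136,  0.44106572, -0.81504584]), 'wrist_torque': array([ 0.03819315,  0.04727182, -0.01839679]), 'grip_force': 0.0, 'finger_gap': 85.33485361864064}
```

View pics/scene.png

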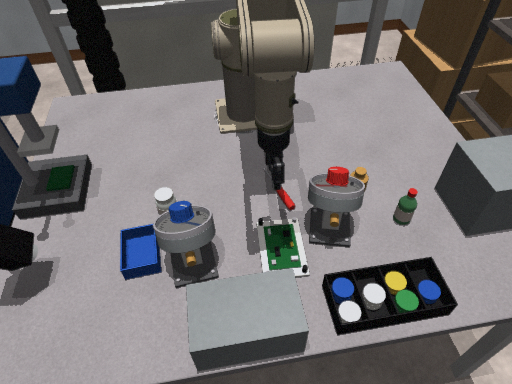

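View pics/side.png

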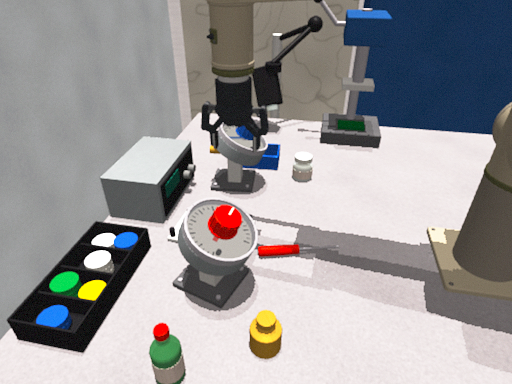

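```bash
python3 - <<'E'
from h import *
z=np.load("pics/side.npz"); p,d=z["p"],z["d"]; P=cloud("side",d)
cv2.imwrite("pics/crop1.png",cv2.resize(p[185:285,165:275],(770,700)[:2] and (660,600),interpolation=cv2.INTER_CUBIC))
for n in("side","scene"):
    z=np.load("pics/%s.npz"%n); p=z["p"].astype(int); P=cloud(n,z["d"])
    red=(p[...,2]>150)&(p[...,1]<60)&(p[...,0]<60)&(z["d"]>0)
    k,l,s,c=cv2.connectedComponentsWithStats(red.astype(np.uint8))
    for i in range(1,k):
        if s[i,4]>40: m=l==i; print(n,s[i],c[i].round(),np.median(P[m],0).round(),P[m].min(0).round(),P[m].max(0).round())
P=cloud("side",np.load("pics/side.npz")["d"])
for v,u in [(233,195),(255,215),(215,190),(205,220),(215,225),(240,248),(203,205),(290,215)]: print((u,v),P[v,u].round(1))
E
```

```text
side [208 205  34  33 577] [224. 219.] [574. 201. 200.] [543. 169. 161.] [608. 220. 213.]
side [258 245  41  10 334] [278. 249.] [483.  72.  23.] [434.  51.  12.] [530.  89.  30.]
side [154 323  15  14 151] [160. 330.] [623. 409. 131.] [612. 397. 122.] [634. 418. 134.]
scene [330 167  18   8  87] [339. 170.] [577. 194. 206.] [551. 166. 191.] [596. 217. 214.]
scene [284 191  10  16  74] [288. 200.] [510.  71.  25.] [467.  63.  19.] [534.  85.  30.]
(195, 233) [624.9 225.4 175.8]
(215, 255) [579.3 251.6 152.1]
(190, 215) [644.7 193.1 191.7]
(220, 205) [587.5 176.9 212.4]
(225, 215) [573.3 194.2 203.3]
(248, 240) [530.4 187.3 142.3]
(205, 203) [629.5 145.2 189.3]
(215, 290) [596.8 218.2  15.9]
```

View pics/crop1.png

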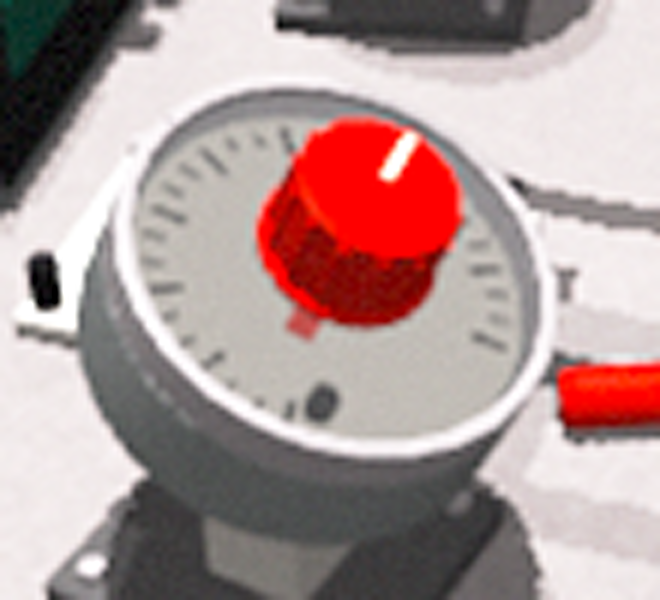

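```bash
cat > fit.py <<'E'
from h import *
from scipy.optimize import least_squares
def frame(x):
    yaw=x[2]; Rg=R.from_euler('z',yaw).as_matrix()
    a=Rg@[-0.4226,0,0.9063]; c=np.r_[x[:2],0]+Rg@[-20,0,150]
    e1=Rg@[0.9063,0,0.4226]; return c,a,e1,np.cross(a,e1)   # e1 = dial 'up'
if __name__=="__main__":
    red,oth=[],[]
    for n in("side","scene"):
        z=np.load("pics/%s.npz"%n); p=z["p"].astype(int); P=cloud(n,z["d"]); ok=z["d"]>0
        near=ok&(np.linalg.norm(P-[590,195,165],axis=-1)<95)&(P[...,2]>110)
        m=(p[...,2]>110)&(p[...,1]<50)
        red.append(P[near&m]); oth.append(P[near&~m])
    print([len(q) for q in red+oth])
    def res(x,ri,oi):
        c,a,e1,e2=frame(x); o=[]
        q=np.vstack([red[i] for i in ri])-c; h=q@a; rr=np.linalg.norm(q-np.outer(h,a),axis=1)
        o.append(np.where(abs(h-x[3])<abs(rr-28),h-x[3],rr-28))
        q=np.vstack([oth[i] for i in oi])-c; h=q@a; rr=np.linalg.norm(q-np.outer(h,a),axis=1)
        D=np.stack([h-x[4],h-18,rr-77]); D[0][rr>72]=99; D[1][rr<66]=99;D[2][h>18]=99
        k=abs(D).argmin(0); o.append(np.clip(D[k,np.arange(len(k))],-20,20)); return np.concatenate(o)
    for ri,oi in(((0,),(0,)),((0,1),(0,1)),((1,),(1,))):
        best=min((least_squares(res,[620,200,y,56,0],args=(ri,oi),loss="soft_l1",f_scale=2) for y in np.radians([-50,-25,0,25,50])),key=lambda s:s.cost)
        x=best.x; print(ri,x.round(2),np.degrees(x[2]).round(1),best.cost,[v.round(3) for v in frame(x)[:2]])
E
python3 fit.py
```

```text
[795, 297, 3863, 1739]
(0,) [ 6.0864e+02  1.7760e+02 -3.0000e-01  5.7360e+01  1.5380e+01] -17.3 5397.619593463419 [array([589.544, 183.546, 150.   ]), array([-0.404,  0.126,  0.906])]
(0, 1) [ 6.0924e+02  1.7816e+02 -3.0000e-01  5.7370e+01  1.5410e+01] -17.2 10979.995151381161 [array([590.134, 184.076, 150.   ]), array([-0.404,  0.125,  0.906])]
(1,) [ 6.1020e+02  1.8039e+02 -3.0000e-01  5.6620e+01  1.4890e+01] -17.4 4452.594519580936 [array([591.113, 186.373, 150.   ]), array([-0.403,  0.126,  0.906])]
```

```bash
cat > plan.py <<'E'
from fit import *
C,A,E1,E2=frame([609.3,178.3,np.radians(-17.25)])
def ang(n,u,v,h):
    c,f=cam(n); Rm=cv2.Rodrigues(np.array(c["rvec"],float))[0]; o=-Rm.T@np.array(c["tvec"]).ravel()
    w=Rm.T@np.array([(u-c["cx"])/f,(v-c["cy"])/f,1]); q=o+w*(((C+A*h-o)@A)/(w@A))-C
    return np.degrees(np.arctan2(q@E2,q@E1)).round(1),np.hypot(q@E1,q@E2).round(1)
def goal(h,spin=0):
    s=r.sense(); T=R.from_euler('xyz',s["tcp_rot"],degrees=True); M=T.as_matrix()
    rv=np.cross(M[:,2],-A); rv*=np.arcsin(np.linalg.norm(rv))/np.linalg.norm(rv)
    print("t",s["time"],"J",s["joint_pos"].round(1),"pos",s["tool_pos"].round(1),"F",s["ft_force"].round(1),"Mz",(s["wrist_torque"]@A).round(3),"gap",s["finger_gap"].round(1),s["grip_force"])
    print("shift tool mm",(M.T@(C+A*h-s["tool_pos"])).round(1),"rotvec tool deg",np.degrees(M.T@rv).round(2))
    q=s["tool_pos"]-C; print("h",(q@A).round(1),"off e1,e2",(q@E1).round(1),(q@E2).round(1),"tool y ang",np.degrees(np.arctan2(M[:,1]@E2,M[:,1]@E1)).round(1),"tool",M.round(2).tolist())
E
python3 - <<'E'
from plan import *
px=lambda x,y:(165+x/6,185+y/6)
print("pin",ang("side",*px(322,402),8),"tail",ang("side",*px(303,325),7.5),"white",ang("side",*px(385,175),57),ang("side",*px(410,137),57), "end centre",ang("side",*px(378,188),57))
print("ticks",ang("side",*px(290,410),1),ang("side",*px(490,340),1))
goal(140)
E
```

```text
pin (np.float64(120.8), np.float64(53.0)) tail (np.float64(102.4), np.float64(26.2)) white (np.float64(-80.9), np.float64(3.1)) (np.float64(-81.4), np.float64(23.4)) end centre (np.float64(105.2), np.float64(3.3))
ticks (np.float64(112.0), np.float64(54.3)) (np.float64(-156.7), np.float64(59.5))Traceback (most recent call last):
  File "<stdin>", line 5, in <module>
  File "plan.py", line 10, in goal
    print("t",s["time"],"J",s["joint_pos"].round(1),"pos",s["tool_pos"].round(1),"F",s["ft_force"].round(1),"Mz",(s["wrist_torque"]@A).round(3),"gap",s["finger_gap"].round(1),s["grip_force"])
                                                                                                                                                      ^^^^^^^^^^^^^^^^^^^^^
AttributeError: 'float' object has no attribute 'round'
```

```bash
sed -i 's/s\["finger_gap"\].round(1)/s["finger_gap"]/' plan.py; python3 -c "
from plan import *
goal(140)"
```

```text
t 0.1 J [-4.9  7.5 85.3  0.  87.3 -4.9] pos [5.995e+02 1.000e-01 2.493e+02] F [ 1.1  0.4 -0.8] Mz -0.026 gap 85.33485361864064 0.0
shift tool mm [201.7 -65.9 -27.4] rotvec tool deg [-23.97  -7.42   0.  ]
h 63.2 off e1,e2 99.5 -173.1 tool y ang 18.9 tool [[-0.0, 1.0, -0.0], [1.0, 0.0, 0.0], [0.0, -0.0, -1.0]]
```

```bash
python3 -m handwheel '[[0.0336,-0.011,-0.0046,0,0,0,0.085],[0.0336,-0.011,-0.0046,0,0,0,0.085],[0.0336,-0.011,-0.0046,0,0,0,0.085],[0.0336,-0.011,-0.0046,0,0,0,0.085],[0.0336,-0.011,-0.0046,0,0,0,0.085],[0.0336,-0.011,-0.0046,0,0,0,0.085],[0,0,0,-6,-1.85,0,0.085],[0,0,0,-6,-1.85,0,0.085]]'
python3 -m handwheel '[[0,0,0,-6,-1.85,0,0.085],[0,0,0,-6,-1.85,0,0.085],[0,0,0,0,0,7,0.085],[0,0,0,0,0,7,0.085],[0,0,0,0,0,7,0.085],[0,0,0,0,0,7,0.085],[0,0,0,0,0,7,0.085],[0,0,0,0,0,0,0.085]]'
python3 -c "
from plan import *
goal(140)"
```

```text
time: 0.77
tool_pos: [534.4, 203.2, 277.4]
tcp_rot: [167.8, 3.7, 89.7]
ft_force: [-0.3, 0.1, -0.3]
finger_gap: 85.0
grip_force: 0.0
time: 1.43
tool_pos: [533.7, 201.6, 277.3]
tcp_rot: [156.0, -7.6, 56.3]
ft_force: [0.1, -0.1, 0.8]
finger_gap: 85.1
grip_force: 0.0
t 1.4333 J [ 25.5 -14.  106.5 -17.9  69.5  64.5] pos [533.7 201.6 277.3] F [ 0.1 -0.1  0.8] Mz -0.038 gap 85.09538670959385 0.0
shift tool mm [ 0.1 -0.3  0.4] rotvec tool deg [ 0.06 -0.04  0.  ]
h 140.4 off e1,e2 0.2 -0.2 tool y ang -18.1 tool [[0.55, 0.73, 0.4], [0.82, -0.55, -0.13], [0.13, 0.4, -0.91]]
```

```bash
python3 -m handwheel '[[0,0,0,0,0,7,0.085],[0,0,0,0,0,7,0.085],[0,0,0,0,0,7,0.085],[0,0,0,0,0,7,0.085],[0,0,0,0,0,7,0.085],[0,0,0,0,0,7,0.085],[0,0,0,0,0,7,0.085],[0,0,0,0,0,7,0.085]]'
python3 -m handwheel '[[0,0,0,0,0,0,0.085],[0,0,0,0,0,0,0.085]]' 
python3 - <<'E'
from plan import *
goal(140); c=r.calibration("wrist"); print(c)
p,d=r.snapshot("wrist"); np.savez("pics/w1.npz",p=p,d=d); cv2.imwrite("pics/w1.png",p)
E
```

```text
time: 2.1
tool_pos: [533.8, 201.5, 277.5]
tcp_rot: [172.6, -24.0, 0.5]
ft_force: [0.1, -0.2, 0.0]
finger_gap: 84.7
grip_force: 0.0
time: 2.27
tool_pos: [533.9, 201.6, 277.6]
tcp_rot: [172.4, -24.0, 1.0]
ft_force: [-0.3, -0.7, 0.6]
finger_gap: 85.1
grip_force: 0.0
t 2.2667 J [ 25.5 -14.  106.5 -17.9  69.5 119.8] pos [533.9 201.6 277.6] F [-0.3 -0.7  0.6] Mz -0.02 gap 85.09935975446169 0.0
shift tool mm [-0.4 -0.3  0.5] rotvec tool deg [-0.   -0.09 -0.  ]
h 140.5 off e1,e2 0.5 -0.2 tool y ang -73.4 tool [[0.91, -0.04, 0.41], [0.02, -0.99, -0.13], [0.41, 0.12, -0.91]]
{'vfov': 65.70646984690485, 'cx': 259.75504405631233, 'cy': 193.54401750408945, 'tool_from_camera': array([[ 1.50781657e-03, -9.63514247e-01, -2.67652803e-01,
         6.84698558e+01],
       [ 9.99998859e-01,  1.42722442e-03,  4.95656285e-04,
         2.45677050e-01],
       [-9.55712770e-05, -2.67653245e-01,  9.63515299e-01,
        -1.23915406e+02],
       [ 0.00000000e+00,  0.00000000e+00,  0.00000000e+00,
         1.00000000e+00]])}
```

View pics/w1.png

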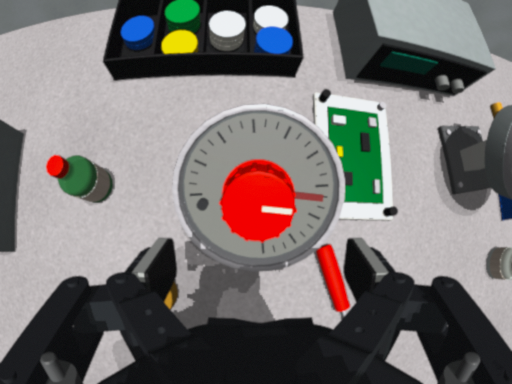

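```bash
cat >> plan.py <<'E'
def wang(u,v,h,pos,rot):
    c,f=cam("wrist"); X=np.array(c["tool_from_camera"]); du,dv=u-c["cx"],v-c["cy"]; rr=np.hypot(du,dv); th=rr/f
    w=X[:3,:3]@np.array([np.sin(th)*du/rr,np.sin(th)*dv/rr,np.cos(th)]); M=R.from_euler('xyz',rot,degrees=True).as_matrix()
    o=M@X[:3,3]+pos; w=M@w; q=o+w*(((C+A*h-o)@A)/(w@A))-C
    return q@E1,q@E2,np.degrees(np.arctan2(q@E2,q@E1)),np.hypot(q@E1,q@E2)
E
python3 - <<'E'
from plan import *
s=r.sense(); g=lambda u,v,h:np.round(wang(u,v,h,s["tool_pos"],s["tcp_rot"]),1)
print("bezel L R T B",g(176,187,14),g(344,187,14),g(261,104,14),g(258,270,16))
print("pin",g(203,203,8),"tip",g(325,197,7.5),"white",g(264,210,57),g(292,212,57))
p=np.load("pics/w1.npz")["p"].astype(int)
k=((p[...,2]>235)&(p[...,1]<30)).astype(np.uint8); n,l,st,ce=cv2.connectedComponentsWithStats(k); i=1+st[1:,4].argmax(); print(st[i])
b=st[i]; print("knob end L R B",g(b[0],206,57),g(b[0]+b[2],206,57),g(258,b[1]+b[3],57))
E
```

```text
bezel L R T B [-15.9  72.6 102.3  74.4] [ 27.3 -71.1 -69.   76.1] [74.  20.5 15.5 76.8] [ -72.8  -20.8 -164.1   75.7]
pin [-25.3  45.9 118.8  52.4] tip [ 12.1 -59.4 -78.5  60.6] white [  0.   -3.9 -89.5   3.9] [  4.5 -24.3 -79.6  24.7]
[ 223  173   71   67 3433]
knob end L R B [ -5.7  25.9 102.5  26.5] [  9.3 -24.2 -69.   25.9] [ -24.5   -6.6 -164.9   25.3]
```

```bash
python3 -m handwheel '[[0,0,0.02,0,0,0,0.085],[0,0,0.02,0,0,0,0.085],[0,0,0.02,0,0,0,0.085],[0,0,0.02,0,0,0,0.085],[0,0,0.012,0,0,0,0.085],[0,0,0.005,0,0,0,0.085],[0,0,0,0,0,0,0.085],[0,0,0,0,0,0,0.085]]'
python3 -m handwheel '[[0,0,0,0,0,0,0.062],[0,0,0,0,0,0,0.062],[0,0,0,0,0,0,0.060],[0,0,0,0,0,0,0.060]]' 15
python3 -c "
from plan import *
goal(43)"
```

```text
time: 2.98
tool_pos: [573.5, 189.6, 190.7]
tcp_rot: [172.6, -24.1, 0.7]
ft_force: [0.2, -0.3, 0.5]
finger_gap: 85.0
grip_force: 0.0
time: 3.32
tool_pos: [573.5, 189.8, 191.0]
tcp_rot: [172.6, -24.1, 0.6]
ft_force: [-0.1, 0.4, 0.5]
finger_gap: 60.3
grip_force: 0.0
t 3.3167 J [ 22.3  -5.8 108.5 -18.4  58.7 120.3] pos [573.5 189.8 191. ] F [-0.1  0.4  0.5] Mz 0.028 gap 60.34981576321996 0.0
shift tool mm [-1.5 -0.   1.5] rotvec tool deg [-0.04 -0.19 -0.  ]
h 44.5 off e1,e2 1.4 0.4 tool y ang -73.8 tool [[0.91, -0.04, 0.41], [0.01, -0.99, -0.12], [0.41, 0.12, -0.91]]
```

```bash
python3 -m handwheel '[[-0.0015,0,0.001,0,0,0,0.060],[0,0,0,0,0,0,0.057],[0,0,0,0,0,0,0.054],[0,0,0,0,0,0,0.050],[0,0,0,0,0,0,0.050],[0,0,0,0,0,0,0.050]]' 15
python3 -c "
from plan import *
goal(43)"
```

```text
time: 3.82
tool_pos: [572.4, 190.6, 189.2]
tcp_rot: [172.7, -24.1, 0.6]
ft_force: [-2.3, 5.9, 2.5]
finger_gap: 55.3
grip_force: 20.5
t 3.8167 J [ 22.4  -5.9 108.7 -18.3  58.5 120.4] pos [572.4 190.6 189.2] F [-2.3  5.9  2.5] Mz -0.009 gap 55.312900276497835 20.512458086013794
shift tool mm [0.3 0.9 0.5] rotvec tool deg [-0.13 -0.18 -0.  ]
h 43.5 off e1,e2 -0.5 0.8 tool y ang -73.8 tool [[0.91, -0.04, 0.41], [0.01, -0.99, -0.12], [0.41, 0.12, -0.91]]
```

```bash
python3 -m handwheel '[[0,-0.0008,0,0,0,0,0.0545],[0,0,0,0,0,0,0.0545],[0,0,0,0,0,0,0.0545]]' 15; python3 -m handwheel '[[0,0,0,0,0,0,0.055],[0,0,0,0,0,0,0.055]]' 15
python3 -c "
from plan import *
goal(43)"
```

```text
time: 4.07
tool_pos: [572.5, 190.7, 189.1]
tcp_rot: [172.6, -24.1, 0.6]
ft_force: [-4.6, 3.0, 5.2]
finger_gap: 55.4
grip_force: 20.7
time: 4.23
tool_pos: [572.5, 190.7, 189.1]
tcp_rot: [172.6, -24.1, 0.6]
ft_force: [-4.6, 3.4, 4.6]
finger_gap: 55.6
grip_force: 20.7
t 4.2333 J [ 22.4  -5.8 108.7 -18.4  58.6 120.5] pos [572.5 190.7 189.1] F [-4.6  3.4  4.6] Mz 0.01 gap 55.58636570113117 20.74879378080368
shift tool mm [0.3 1.  0.4] rotvec tool deg [-0.06 -0.16  0.  ]
h 43.4 off e1,e2 -0.6 0.9 tool y ang -73.8 tool [[0.91, -0.04, 0.41], [0.01, -0.99, -0.12], [0.41, 0.12, -0.91]]
```

```bash
python3 -m handwheel '[[0,0,0,0,0,-3,0.050],[0,0,0,0,0,-5,0.050],[0,0,0,0,0,-5,0.050],[0,0,0,0,0,-5,0.050],[0,0,0,0,0,-5,0.050],[0,0,0,0,0,-5,0.050],[0,0,0,0,0,-2,0.050],[0,0,0,0,0,0,0.050]]' 15
python3 - <<'E'
from plan import *
goal(43); s=r.sense()
p,d=r.snapshot("wrist"); np.savez("pics/w2.npz",p=p,d=d,pos=s["tool_pos"],rot=s["tcp_rot"]); cv2.imwrite("pics/w2.png",p)
E
```

```text
time: 4.9
tool_pos: [572.5, 190.7, 189.1]
tcp_rot: [161.3, -17.1, 32.0]
ft_force: [-4.6, 3.0, 5.2]
finger_gap: 55.4
grip_force: 20.8
t 4.9 J [ 22.4  -5.8 108.7 -18.4  58.6  90.4] pos [572.5 190.7 189.1] F [-4.6  3.   5.2] Mz -0.061 gap 55.42710027101052 20.786103308200836
shift tool mm [-0.3  1.   0.4] rotvec tool deg [ 0.02 -0.17 -0.  ]
h 43.4 off e1,e2 -0.5 0.9 tool y ang -43.6 tool [[0.81, 0.42, 0.41], [0.51, -0.85, -0.12], [0.29, 0.31, -0.91]]
```

View pics/w2.png

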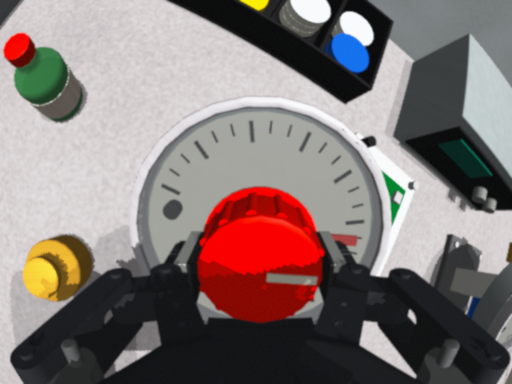

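```bash
python3 - <<'E'
from plan import *
z=np.load("pics/w2.npz"); g=lambda u,v,h:np.round(wang(u,v,h,z["pos"],z["rot"]),1)
print("pin",g(173,210,8),"tip",g(355,239,7.5))
E
python3 -m handwheel '[[0,0,0,0,0,-4,0.050],[0,0,0,0,0,-6,0.050],[0,0,0,0,0,-6,0.050],[0,0,0,0,0,-6,0.050],[0,0,0,0,0,-6,0.050],[0,0,0,0,0,-6,0.050],[0,0,0,0,0,-6,0.050],[0,0,0,0,0,-6,0.050]]' 15
python3 -m handwheel '[[0,0,0,0,0,-6,0.050],[0,0,0,0,0,-6,0.050],[0,0,0,0,0,-6,0.050],[0,0,0,0,0,-6,0.050],[0,0,0,0,0,-6,0.050],[0,0,0,0,0,-6,0.050],[0,0,0,0,0,-6,0.050],[0,0,0,0,0,-6,0.050]]' 15
python3 -m handwheel '[[0,0,0,0,0,-6,0.050],[0,0,0,0,0,-6,0.050],[0,0,0,0,0,-6,0.050],[0,0,0,0,0,-6,0.050],[0,0,0,0,0,-4,0.050],[0,0,0,0,0,-2,0.050],[0,0,0,0,0,0,0.050]]' 15
python3 - <<'E'
from plan import *
goal(43); s=r.sense()
p,d=r.snapshot("wrist"); np.savez("pics/w3.npz",p=p,d=d,pos=s["tool_pos"],rot=s["tcp_rot"]); cv2.imwrite("pics/w3.png",p)
E
```

```text
pin [-26.9  45.4 120.6  52.8] tip [ 38.8 -43.1 -48.   58. ]
time: 5.62
tool_pos: [572.5, 190.7, 189.1]
tcp_rot: [154.9, 1.0, 75.1]
ft_force: [-3.9, 3.3, 5.1]
finger_gap: 55.6
grip_force: 20.8
time: 6.28
tool_pos: [572.6, 190.7, 189.2]
tcp_rot: [163.3, 19.1, 120.5]
ft_force: [-3.7, 4.1, 4.3]
finger_gap: 55.3
grip_force: 20.7
time: 6.87
tool_pos: [572.6, 190.7, 189.1]
tcp_rot: [175.4, 24.7, 152.1]
ft_force: [-4.3, 4.0, 5.9]
finger_gap: 55.0
grip_force: 20.8
t 6.8667 J [ 22.4  -5.8 108.7 -18.4  58.6 -33.6] pos [572.6 190.7 189.1] F [-4.3  4.   5.9] Mz -0.026 gap 55.0439900367666 20.754071474075317
shift tool mm [-0.6 -0.9  0.4] rotvec tool deg [ 0.14  0.13 -0.  ]
h 43.4 off e1,e2 -0.4 0.9 tool y ang 80.3 tool [[-0.8, 0.44, 0.41], [0.43, 0.9, -0.12], [-0.42, 0.07, -0.91]]
```

View pics/w3.png

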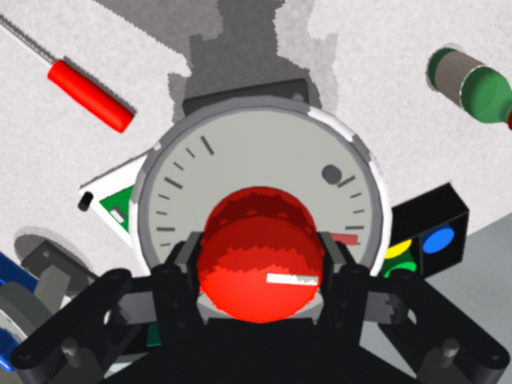

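```bash
cat > t.py <<'E'
from plan import *
s=r.sense(); M=R.from_euler('xyz',s["tcp_rot"],degrees=True).as_matrix()
print("   Mz",round(float(s["wrist_torque"]@A),3),"J6",s["joint_pos"][5].round(2),"eff",s["joint_efforts"][5].round(3),"yang",np.degrees(np.arctan2(M[:,1]@E2,M[:,1]@E1)).round(2))
E
python3 -m handwheel '[[0,0,0,0,0,-4,0.050],[0,0,0,0,0,-5,0.050],[0,0,0,0,0,-5,0.050],[0,0,0,0,0,-5,0.050],[0,0,0,0,0,-4,0.050],[0,0,0,0,0,-2,0.050],[0,0,0,0,0,-1,0.050]]' 15|tail -1; python3 t.py
for i in 1; do python3 -m handwheel '[[0,0,0,0,0,-1,0.050],[0,0,0,0,0,-1,0.050]]' 15|tail -1; python3 t.py; python3 -m handwheel '[[0,0,0,0,0,-1,0.050],[0,0,0,0,0,-1,0.050]]' 15|tail -1; python3 t.py; python3 -m handwheel '[[0,0,0,0,0,-1,0.050]]' 15|tail -1; python3 t.py; done
python3 - <<'E'
from plan import *
s=r.sense()
p,d=r.snapshot("wrist"); np.savez("pics/w4.npz",p=p,d=d,pos=s["tool_pos"],rot=s["tcp_rot"]); cv2.imwrite("pics/w4.png",cv2.resize(p[140:300,240:400],(600,600),interpolation=cv2.INTER_CUBIC))
E
```

```text
grip_force: 20.8
   Mz -0.072 J6 -59.54 eff -0.233 yang 106.27
grip_force: 20.8
   Mz -0.104 J6 -61.46 eff 0.326 yang 108.19
grip_force: 20.8
   Mz -0.111 J6 -63.46 eff 0.336 yang 110.19
grip_force: 20.8
   Mz -0.067 J6 -64.46 eff 0.336 yang 111.19
```

View pics/w4.png

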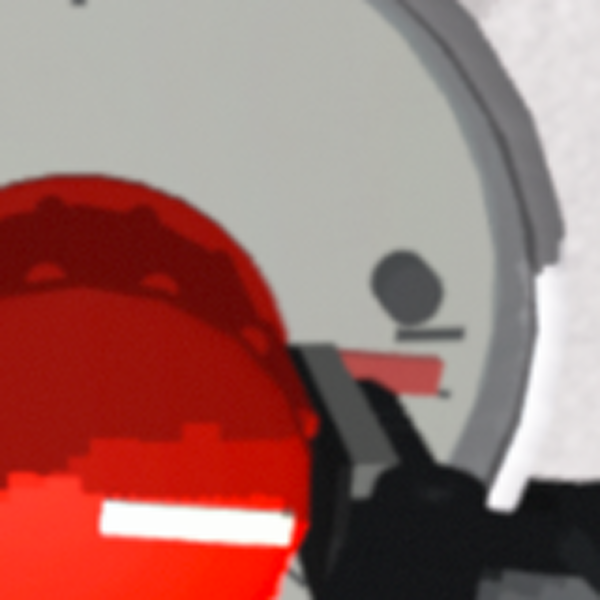

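```bash
python3 - <<'E'
from plan import *
z=np.load("pics/w4.npz"); g=lambda x,y,h:np.round(wang(240+x/3.75,140+y/3.75,h,z["pos"],z["rot"]),1)
print("pin",g(407,287,8),"pin edge",g(407,325,8),"tip",g(442,376,7.5),"edge",g(420,356,7.5),"tick",g(435,333,0),g(462,332,0))
E
for i in 1; do
python3 -m handwheel '[[0,0,0,0,0,-0.5,0.050],[0,0,0,0,0,-0.5,0.050]]' 15|tail -1; python3 t.py
python3 -m handwheel '[[0,0,0,0,0,-0.5,0.050],[0,0,0,0,0,-0.5,0.050]]' 15|tail -1; python3 t.py
python3 -m handwheel '[[0,0,0,0,0,-0.5,0.050],[0,0,0,0,0,-0.5,0.050]]' 15|tail -1; python3 t.py; done
```

```text
pin [-27.3  46.4 120.5  53.8] pin edge [-21.5  49.3 113.6  53.8] tip [-15.4  59.5 104.5  61.5] edge [-17.3  54.2 107.7  56.9] tick [-19.8  58.4 108.8  61.7] [-21.7  63.  109.   66.6]
grip_force: 20.8
   Mz -0.092 J6 -65.43 eff 0.138 yang 112.16
grip_force: 20.8
   Mz -0.171 J6 -66.44 eff 0.118 yang 113.16
grip_force: 20.8
   Mz -0.083 J6 -67.44 eff 0.117 yang 114.16
```

```bash
for i in 1; do
python3 -m handwheel '[[0,0,0,0,0,-0.5,0.050],[0,0,0,0,0,-0.5,0.050]]' 15|tail -1; python3 t.py
python3 -m handwheel '[[0,0,0,0,0,-0.5,0.050],[0,0,0,0,0,0,0.050]]' 15|tail -1; python3 t.py
python3 -m handwheel '[[0,0,0,0,0,-0.5,0.050],[0,0,0,0,0,0,0.050]]' 15|tail -1; python3 t.py
python3 -m handwheel '[[0,0,0,0,0,-0.5,0.050],[0,0,0,0,0,0,0.050]]' 15|tail -1; python3 t.py
python3 -m handwheel '[[0,0,0,0,0,-0.5,0.050],[0,0,0,0,0,0,0.050]]' 15|tail -1; python3 t.py; done
```

```text
grip_force: 20.8
   Mz -0.131 J6 -68.43 eff 0.117 yang 115.16
grip_force: 20.8
   Mz -0.077 J6 -68.94 eff -0.288 yang 115.67
grip_force: 20.8
   Mz -0.044 J6 -69.44 eff -0.25 yang 116.16
grip_force: 20.8
   Mz -0.081 J6 -69.94 eff -0.25 yang 116.67
grip_force: 20.8
   Mz -0.095 J6 -70.44 eff -0.25 yang 117.17
```

```bash
for i in 1; do
python3 -m handwheel '[[0,0,0,0,0,-0.5,0.050],[0,0,0,0,0,0,0.050]]' 15|tail -1; python3 t.py
python3 -m handwheel '[[0,0,0,0,0,-0.5,0.050],[0,0,0,0,0,0,0.050]]' 15|tail -1; python3 t.py
python3 -m handwheel '[[0,0,0,0,0,-0.5,0.050],[0,0,0,0,0,0,0.050]]' 15|tail -1; python3 t.py
python3 -m handwheel '[[0,0,0,0,0,0,0.050],[0,0,0,0,0,0,0.050]]' 15|tail -1; python3 t.py; done
python3 - <<'E'
from plan import *
s=r.sense()
p,d=r.snapshot("wrist"); np.savez("pics/w5.npz",p=p,d=d,pos=s["tool_pos"],rot=s["tcp_rot"]); cv2.imwrite("pics/w5.png",cv2.resize(p[170:270,300:400],(600,600),interpolation=cv2.INTER_CUBIC))
E
```

```text
grip_force: 20.8
   Mz -0.107 J6 -70.94 eff -0.25 yang 117.66
grip_force: 20.8
   Mz -0.141 J6 -71.44 eff -0.275 yang 118.16
grip_force: 20.8
   Mz -0.164 J6 -71.94 eff -0.316 yang 118.66
grip_force: 20.8
   Mz -0.181 J6 -71.91 eff -0.166 yang 118.63
```

View pics/w5.png

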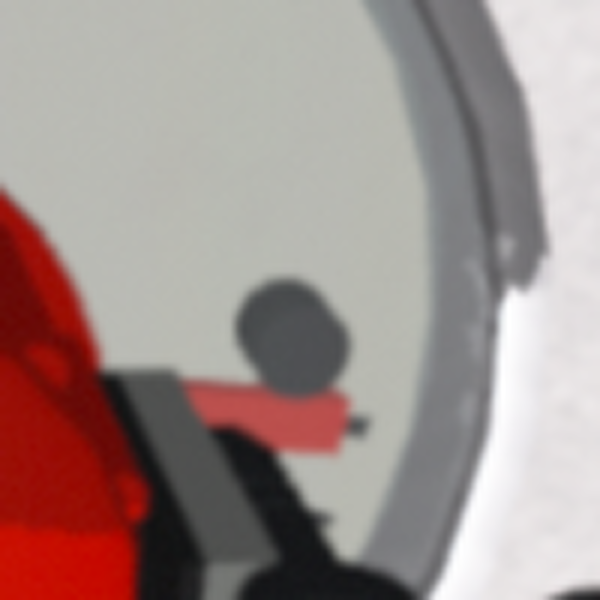

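```bash
for i in 1; do
python3 -m handwheel '[[0,0,0,0,0,-0.5,0.050],[0,0,0,0,0,0,0.050]]' 15|tail -1; python3 t.py
python3 -m handwheel '[[0,0,0,0,0,-0.3,0.050],[0,0,0,0,0,0,0.050]]' 15|tail -1; python3 t.py
python3 -m handwheel '[[0,0,0,0,0,0.5,0.050],[0,0,0,0,0,0.4,0.050],[0,0,0,0,0,0,0.050],[0,0,0,0,0,0,0.050]]' 15|tail -1; python3 t.py; done
```

```text
grip_force: 20.8
   Mz -0.236 J6 -72.43 eff -0.353 yang 119.15
grip_force: 20.8
   Mz -0.225 J6 -72.72 eff -0.321 yang 119.44
grip_force: 20.8
   Mz -0.139 J6 -71.8 eff -0.117 yang 118.53
```

```bash
python3 -m handwheel '[[0,0,0,0,0,0,0.060],[0,0,0,0,0,0,0.070],[0,0,0,0,0,0,0.085],[0,0,0,0,0,0,0.085],[0,0,0,0,0,0,0.085],[0,0,0,0,0,0,0.085]]' 15
python3 -m handwheel '[[0,0,-0.005,0,0,0,0.085],[0,0,-0.015,0,0,0,0.085],[0,0,-0.02,0,0,0,0.085],[0,0,-0.02,0,0,0,0.085],[0,0,-0.02,0,0,0,0.085],[0,0,-0.01,0,0,0,0.085],[0,0,0,0,0,0,0.085],[0,0,0,0,0,0,0.085]]'
python3 - <<'E'
from plan import *
s=r.sense()
p,d=r.snapshot("wrist"); np.savez("pics/w6.npz",p=p,d=d,pos=s["tool_pos"],rot=s["tcp_rot"]); cv2.imwrite("pics/w6.png",cv2.resize(p[100:280,170:350],(600,600),interpolation=cv2.INTER_CUBIC))
E
```

```text
time: 11.18
tool_pos: [572.4, 190.0, 188.2]
tcp_rot: [-167.4, 21.9, -166.2]
ft_force: [0.8, 0.7, -0.3]
finger_gap: 85.2
grip_force: 0.0
time: 11.85
tool_pos: [536.1, 201.6, 270.4]
tcp_rot: [-167.4, 22.0, -166.1]
ft_force: [0.1, -0.5, -0.6]
finger_gap: 84.8
grip_force: 0.0
```

View pics/w6.png

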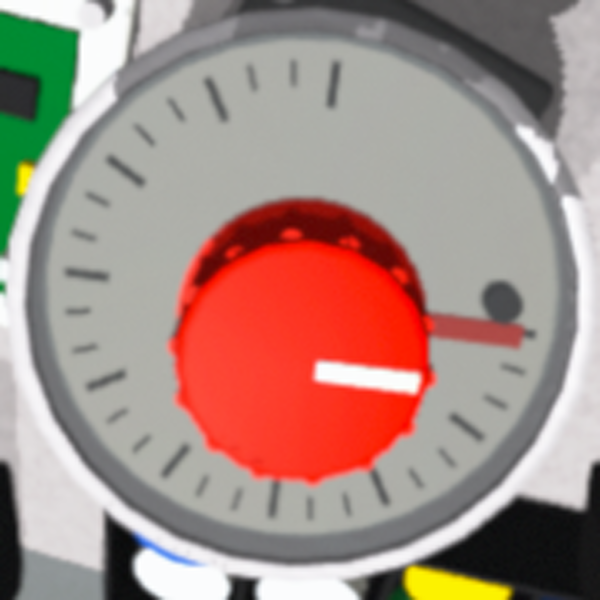

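The pointer (520,335) lies on the zero tick, against the pin (502,302). The knob is released and the gripper is clear of it.

```bash
python3 -c "
from bench import r
print(r.hand_in())"
```

```text
the job is handed in; nothing more can be done
None
```

The red pointer rests on its zero stop with the knob released, and I touched nothing else. My grip measured about 20.8 N rather than the 15 N you asked for, because the gripper won't go below 20 N; the job is handed in, with the last move ending at 11.9 s.

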